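# Clamp the rusk canister shut until its clutch knob clicks

### The job

Close the square rusk canister: set its clamp lid fully home in the mouth, then turn the lid's black knob clockwise until its slip clutch clicks once, and stop there, since a second click overtightens the seal. Do not force the lid down, and leave the other loose things on the counter where they are.

Things in the scene. Friction and masses are not known exactly. Their poses are not given: they have to be found in the camera images.
- canister: blue-grey square tin, 120 mm x 120 mm outside, 140 mm tall, open at the top, walls 4 mm (mouth 112 mm x 112 mm), fixed firmly to the counter. Origin at the centre of its underside, x and y along its sides, z up.
- canister_mouth (a point): centre of the canister's mouth, level with the rim, 140 mm above the canister's origin; axes as the canister's.
- clamp_lid: loose square steel lid, about 0.6 kg with its knob, lying plug down on the counter. Black rubber plug below: its lowest 7 mm is 102 mm square, the next 7 mm is 108 mm square; above it a flange 128 mm square and 8 mm thick. Origin at the centre of the plug's underside, x and y along the sides, z up.
- lid_flange (a point): centre of the underside of the lid's flange, 14 mm above the lid's origin; axes as the lid's. With the lid seated the flange lies on the canister's rim. The lid fits in any of the four quarter turns, and the canister then keeps it from turning.
- knob_grip (a point): on the axis of the lid's black knob, mid-height of its grip, 54 mm above the lid's origin. The grip is an upright bar 56 mm long, 16 mm thick, from 32 to 66 mm above the lid's origin; below it a round skirt of radius 22 mm and the flange, whose top is 22 mm above the lid's origin. x along the bar, y across it (pinch it so), z up; it turns with the knob. A white mark lies on the bar's top at its -x end.
- clutch_knob: the black knob itself; origin on its axis 26 mm above the lid's origin, axes as the grip's. It neither rises nor sinks. Clockwise seen from above it first runs lightly (about 0.04 N m plus drag) for 0.2 to 1.1 rad, an amount no pose shows; then the seal is tight and the clutch resists. Before the lid is seated the knob also carries the lid round with it by this light friction.
- clutch (a point): the clutch inside the knob (same point as the knob's origin). Past the tight point torque climbs to about 0.25 N m in 0.1 rad, fades to nothing by 0.18 rad, then the knob is drawn on into the next notch at 0.35 rad: one click. Let go anywhere 0.22 to 0.46 rad past the tight point and it settles in that notch. Beyond 0.35 rad the torque climbs again; the second click comes at 0.52 rad.
- pin_top (a point): top of the small red telltale pin (8 mm across) in the middle of the knob's top: 66.7 mm above the lid's origin and level with the bar's top at first, 3 mm higher after one click, 6 mm after two; it rises in proportion to the clutch's slip.
- mug: green mug, 82 mm across, 92 mm high, standing upright; origin at the centre of its underside. Leave alone.
- spoon: wooden spoon 260 mm long lying flat. Leave alone.
- tin_lid: round plain tin lid, 84 mm across, 12 mm high, not part of the canister. Leave alone.
- toothpicks: push dispenser of toothpicks, clear and white, 48 mm across, 94 mm high. Leave alone.
- honey: amber jar with a yellow cap, 70 mm across, 100 mm high. Leave alone.

How it is judged:
By the outcome, as a careful person would: the job done as asked, in the order asked, and still so for the second after the job is handed in, with the robot touching nothing.
It also fails if it takes over 72 s, if anything falls off the work surface, if the arm or the gripper's body presses on something with over 40 N, if the wrist force passes 120 N, or if a joint passes its speed limit or range.

### The arm

A 6-joint arm with a two-finger parallel gripper is mounted at the origin on the work surface. World frame = base frame: x ahead of the robot, y to its left, z up, the work surface at z = 0. Lengths are in m, angles in degrees, forces in N, time in s.
With the tool pointing down it reaches from about 0.275 to 0.75 m from the base axis. Payload 10.2 kg.
Tool frame: the origin (TCP) lies midway between the tips of the shut fingers; the grasp point (between the pads) lies 19 mm behind it (env.pinch_z is the distance from the TCP to the grasp point, in m); y points along the fingers, x is the direction in which the jaws open and shut, and the axes are right-handed (so a half turn about y gives the same grasp; the last joint's range is limited). The gripper opens to 88 mm and grips with 3 to 60 N. Pads are 18 mm wide; open, the fingers measure 123 mm over their backs; the gripper's body (75 mm by 187 mm) begins 45 mm behind the grasp point.
Start: joints at [-86.998, 17.928, 85.812, -0, 76.261, -12.8], TCP at [0.143, -0.505, 0.239] pointing down, gripper open.
Joint ranges: [-168.41, 168.41], [-55.51, 124.54], [10.69, 146.95], [-70.63, 250.63], [1, 178], [-165.06, 165.06]. Speed limits (degrees/s): [136.94, 136.94, 172.46, 180, 180, 180].

### API

Orientations are given as [roll, pitch, yaw] about the fixed x, y, z axes, in that order (R = Rz(yaw) Ry(pitch) Rx(roll)).
In Python, from plant import env gives the robot as it stands.
- The arm moves only by the tool apply_moves, never from a script. Its argument "increments" is a list of rows, each a list of 7 numbers: the closure in counts, from 0 (fully open) to 255 (shut), then the shift along the world's x, y, z in m, then the turn, a rotation vector about the world's x, y, z in degrees. A call has 1 to 8 rows; each row shifts and turns the commanded pose from where the row before left it; what a row does not reach is not made up. A row lasts 1/8 s, in which the tool goes at most 62.5 mm and 10.7 degrees, less where a joint would pass 70% of its speed; a pose out of reach is approached as far as the arm can. A call with a gripper value outside its range is refused whole. The fingers move at their own pace and stop on an object; the grip force is fixed at half the most. Time passes only in rows, so rows that do not move let the fingers close. It gives the time, the measured TCP pose, the force and the opening at its end, in the units of the state.
- env.observe(): the state, without advancing time (a new reading comes with each control period).
- env.capture(name): name is "scene" or "side" or "wrist"; returns the picture (384x512x3 uint8, blue, green, red); there is no depth.
- env.camera_params(name): a dict with "mtx" (3x3 intrinsics, pixels), "k1" (the pictures are not rectified: a ray, as slopes to the right and down, at radius r is drawn at 1 + k1 r^2 times it, then the intrinsics apply), "pose" (4x4, takes a point from camera to world coordinates); the wrist camera has in their place "T_tool_cam" (4x4, takes a point from camera to tool coordinates, whose origin is the TCP and whose axes are the tool frame's). Camera axes: x right, y up, looking along -z (the intrinsics and any distortion apply to the point x, -y, -z); pixel columns grow to the right and rows downward; lengths in m; the calibration is good to about 2 mm. A picture is of the moment at which its call begins: read the wrist's pose just before it. camera_params takes no time and is no camera call.
- env.finish_job(): hands the job in, once; it reports no verdict.
The state is a dict: "clock": time; "qpos": joint angles; "dq": joint speeds; "tau": joint torques, N m; "tcp_pos": TCP position; "orientation": TCP orientation; "contact_force": force on the tool from outside, world axes, zero at the start; "torque": the same for the moment, N m; "opening": finger opening in m.
Only numpy, scipy, OpenCV 4.12 (cv2) and the standard library are available. Lean on these libraries where they do the work, as an engineer would, in place of code of your own. Each camera call takes 0.05 s, during which the arm holds its last target. There are 200 camera calls.

## Working session

There is one attempt and no reset: what is moved stays moved. The work goes in short steps, Python scripts to look and compute and a tool call to move; the robot and the scene stay as the last step left them, time stands still between calls to the robot, and variables do not carry over. Pictures are saved under pics/ and viewed, about 8 in all and at most 12, crops included, and the job is handed in when it is done.

Besides the shell and the picture viewer there is one more tool, called after "Emit:" by a JSON object that holds its "fn" and its "kwargs". apply_moves: Moves the arm, as the interface text tells. Its arguments: {"type":"object","properties":{"increments":{"type":"array"}},"required":["increments"]}

```bash
ls; mkdir -p pics; cat > h.py <<'E'
import numpy as np, cv2
from scipy.spatial.transform import Rotation as R
from plant import env
def pose(name,s=None):
    p=env.camera_params(name)
    if 'pose' in p: T=np.array(p['pose'])
    else:
        s=s or env.observe(); T=np.eye(4); T[:3,:3]=R.from_euler('xyz',s['orientation'],degrees=True).as_matrix(); T[:3,3]=s['tcp_pos']; T=T@np.array(p['T_tool_cam'])
    return p,T
def ray(name,uv,s=None):
    p,T=pose(name,s); K=np.array(p['mtx'])
    d=np.array([[p['k1'],0,0,0]]); u=cv2.undistortPoints(np.float64(uv).reshape(-1,1,2),K,np.float64([p['k1'],0,0,0])).reshape(-1,2)
    v=np.c_[u[:,0],-u[:,1],-np.ones(len(u))]@T[:3,:3].T
    return T[:3,3],v
def onz(name,uv,z,s=None):
    o,v=ray(name,uv,s); return o+v*((z-o[2])/v[:,2])[:,None]
def proj(name,P,s=None):
    p,T=pose(name,s); q=(np.atleast_2d(P)-T[:3,3])@T[:3,:3]; q=q*[1,-1,-1]
    return cv2.projectPoints(q,np.zeros(3),np.zeros(3),np.array(p['mtx']),np.float64([p['k1'],0,0,0]))[0].reshape(-1,2)
def two(a,ua,b,ub,sa=None,sb=None):
    (o1,v1),(o2,v2)=ray(a,[ua],sa),ray(b,[ub],sb); A=np.c_[v1[0],-v2[0]]; t=np.linalg.lstsq(A,o2-o1,rcond=None)[0]
    p,q=o1+t[0]*v1[0],o2+t[1]*v2[0]; return (p+q)/2,np.linalg.norm(p-q)
E
python3 - <<'E'
from h import *
print(env.observe(), env.pinch_z)
for n in ('scene','side','wrist'):
    cv2.imwrite(f'pics/{n}0.png',env.capture(n)); p,T=pose(n); print(n,np.round(T,3).tolist(),np.round(p['mtx'],1).tolist(),p['k1'])
E
```

```text
pics
{'clock': 0.0, 'qpos': array([-8.69958166e+01,  1.79590723e+01,  8.58530056e+01, -1.31693931e-03,
        7.62594066e+01, -1.28006649e+01]), 'dq': array([-0.13167278,  0.0151975 ,  0.08125159,  0.04229418, -0.04730588,
        0.04587799]), 'tau': array([ 1.22592581e-03, -4.02210760e+01, -2.52266335e+01,  6.94659445e-02,
        3.52925761e-02, -1.16865763e-04]), 'tcp_pos': array([ 0.14295306, -0.50491708,  0.23817098]), 'orientation': array([-8.99854090e+01,  6.99912459e-02, -7.41948292e+01]), 'contact_force': array([-0.43597362,  1.63106994, -0.44095701]), 'torque': array([ 0.00434836,  0.03768109, -0.04758234]), 'opening': 0.0883270996117719} 0.0187
scene [[0.88, -0.317, 0.354, 0.988], [0.475, 0.613, -0.631, -0.733], [-0.017, 0.723, 0.69, 0.913], [0.0, 0.0, 0.0, 1.0]] [[382.8, 0.0, 255.1], [0.0, 382.8, 192.1], [0.0, 0.0, 1.0]] -0.10514943482062489
side [[-0.623, 0.506, -0.596, -0.303], [-0.782, -0.414, 0.467, 0.678], [-0.01, 0.757, 0.654, 1.06], [0.0, 0.0, 0.0, 1.0]] [[438.7, 0.0, 249.4], [0.0, 438.7, 183.5], [0.0, 0.0, 1.0]] -0.03824733909950408
wrist [[0.272, 0.915, 0.299, 0.22], [-0.962, 0.259, 0.083, -0.483], [-0.001, -0.31, 0.951, 0.385], [0.0, 0.0, 0.0, 1.0]] [[278.0, 0.0, 257.2], [0.0, 278.0, 191.2], [0.0, 0.0, 1.0]] -0.06619022054040108
```

View pics/scene0.png

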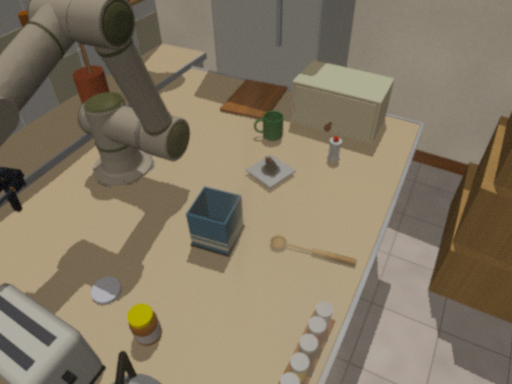

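View pics/side0.png

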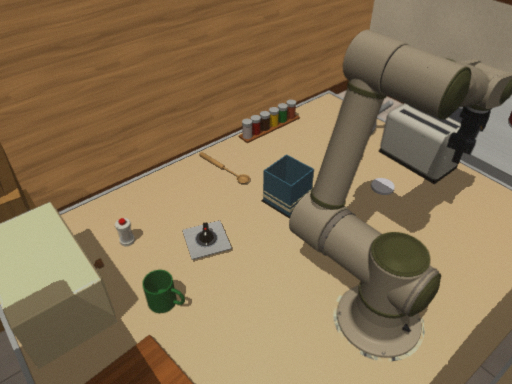

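Scene shows the canister around (216,218) and the lid around (271,172). In the side view they're at (288,185) and (207,240). I'll enlarge crops of both next.

```bash
python3 - <<'E'
from h import *
a=cv2.imread('pics/scene0.png');b=cv2.imread('pics/side0.png')
def c(i,x,y,w,h): return cv2.resize(i[y:y+h,x:x+w],(400,300),interpolation=cv2.INTER_CUBIC)
m=np.vstack([np.hstack([c(a,176,182,80,60+15-15),c(a,236,142,80,60)]),np.hstack([c(b,248,150,80,60),c(b,167,212,80,60)])])
cv2.imwrite('pics/crop1.png',m)
E
```

```text
(no output)
```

View pics/crop1.png

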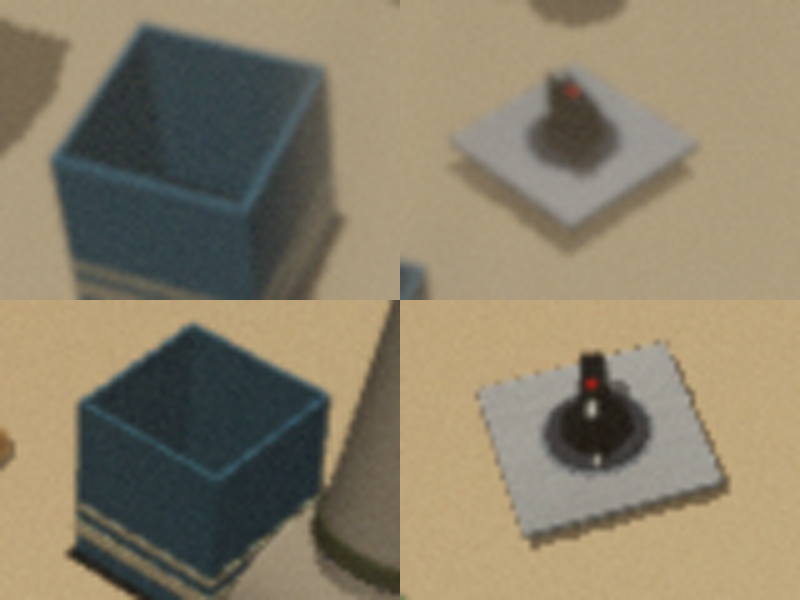

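The crops give clear rim, flange and pin positions. I'll convert them to world points in both views.

```bash
python3 - <<'E'
from h import *
def px(l,o): return (np.array(l,float)+.5)/5-.5+o
S={'can':(dict(scene=px([(142,25),(325,68),(245,210),(55,157)],(176,182)),side=px([(193,24),(328,100),(217,178),(80,103)],(248,150))),.14),
'lid':(dict(scene=px([(172,66),(297,145),(170,228),(50,140)],(236,142)),side=px([(265,43),(327,185),(133,235),(78,90)],(167,212))),.022),
'pin':(dict(scene=px([(172,90)],(236,142)),side=px([(191,84)],(167,212))),.0667)}
for k,(d,z) in S.items():
  for n,uv in d.items():
    P=onz(n,uv,z)[:,:2]; print(k,n,P.mean(0).round(4))
    if len(P)>1:
      e=np.roll(P,-1,0)-P; print('  len',np.linalg.norm(e,axis=1).round(4),'ang',(np.degrees(np.arctan2(e[:,1],e[:,0]))%90).round(1))
d=S['pin'][0]; print(two('scene',d['scene'][0],'side',d['side'][0]))
E
```

```text
can scene [ 0.5111 -0.1239]
  len [0.117  0.1166 0.116  0.1141] ang [9.  8.1 7.8 8.7]
can side [ 0.5101 -0.1242]
  len [0.1198 0.1115 0.1151 0.1179] ang [6.3 5.9 9.5 8.3]
lid scene [0.5246 0.2059]
  len [0.1272 0.1265 0.1262 0.1233] ang [71.4 70.9 69.9 71.4]
lid side [0.5205 0.2082]
  len [0.131  0.1228 0.1294 0.1262] ang [71.4 69.8 72.9 70.6]
pin scene [0.5221 0.2098]
pin side [0.5244 0.2088]
(array([0.52294893, 0.20908864, 0.06779834]), np.float64(0.0010574592546097))
```

The lid is near (0.523, 0.208) with yaw about 71°. The canister is near (0.511, -0.124) with yaw about 8°. The sizes and pin height agree, so I'll move over the lid and look closer.

Emit:
{"fn": "apply_moves", "kwargs": {"increments": [[0,0.02,0.045,0.03,0,0,9.5],[0,0.027,0.051,0.01,0,0,9.5],[0,0.027,0.051,0,0,0,9.5],[0,0.027,0.051,0,0,0,9.5],[0,0.027,0.051,0,0,0,9.5],[0,0.027,0.051,0,0,0,9.5],[0,0.027,0.051,0,0,0,9.5],[0,0.027,0.051,0,0,0,9.5]]}}

```text
clock: 1.15
tcp_pos: [0.3524, -0.1014, 0.2788]
orientation: [-90.0, -0.0, 2.1]
contact_force: [1.0, -0.1, 0.7]
opening: 0.0884
```

Emit:
{"fn": "apply_moves", "kwargs": {"increments": [[0,0.027,0.051,0,0,0,9.5],[0,0.027,0.051,0,0,0,9.5],[0,0.027,0.051,0,0,0,9.5],[0,0.027,0.051,0,0,0,9.5],[0,0.027,0.051,0,0,0,9.5],[0,0.027,0.051,-0.02,0,0,9.5],[0,0.027,0.03,-0.02,0,0,0],[0,0,0,0,0,0,0]]}}

```text
clock: 2.15
tcp_pos: [0.5409, 0.2342, 0.2359]
orientation: [-89.8, 0.2, 58.9]
contact_force: [-0.4, -0.1, -0.3]
opening: 0.0882
```

```bash
python3 - <<'E'
from h import *
s=env.observe(); print(s['clock'],s['tcp_pos'],s['orientation'],s['qpos'].round(1))
np.save('s1.npy',s,allow_pickle=True)
i=env.capture('wrist'); cv2.imwrite('pics/w1.png',i); print(proj('wrist',[[.523,.209,.0667]],s))
E
```

```text
2.15 [0.54087464 0.2341836  0.23585495] [-89.80767635   0.1779665   58.9227942 ] [ 12.   26.4  74.1   0.   79.8 -46.9]
[[230.86603821 172.14441193]]
```

View pics/w1.png

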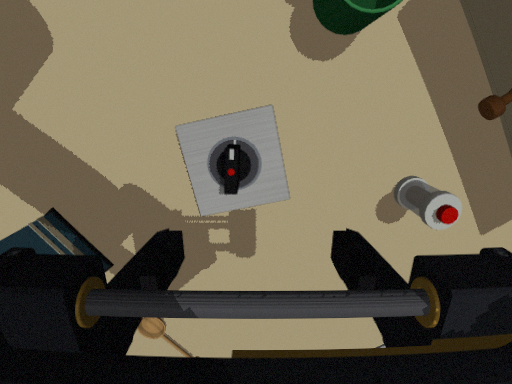

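The wrist view shows the lid corners near (176,126), (272,106), (290,199) and (200,215), and the pin at (231,172). The bar runs from about (233,145) to (231,193), with the white mark at its upper end.

```bash
python3 - <<'E'
from h import *
s=np.load('s1.npy',allow_pickle=True).item(); i=cv2.imread('pics/w1.png'); h=cv2.cvtColor(i,cv2.COLOR_BGR2HSV)
roi=np.zeros(i.shape[:2],np.uint8); roi[95:225,168:300]=1
# lid: low saturation, incl. dark knob
m=((h[...,1]<60)|(i.max(2)<60))&(roi>0)
m=cv2.morphologyEx(m.astype(np.uint8),cv2.MORPH_OPEN,np.ones((5,5)))
c=max(cv2.findContours(m,0,2)[0],key=cv2.contourArea); q=cv2.approxPolyDP(c,10,True)[:,0]; print('corners',q.tolist())
P=onz('wrist',q,.022,s)[:,:2]; e=np.roll(P,-1,0)-P; print(P.mean(0),np.linalg.norm(e,axis=1).round(4),(np.degrees(np.arctan2(e[:,1],e[:,0]))%90).round(1))
Q=onz('wrist',c[:,0],.022,s)[:,:2].astype(np.float32)*1000; print('minrect',cv2.minAreaRect(Q))
r=(i[...,2]>120)&(i[...,1]<60)&(roi>0); y,x=np.nonzero(r); pin=(x.mean(),y.mean()); print('pin',pin,onz('wrist',[pin],.0667,s))
g=i[140:200,205:262].max(2); print(np.array2string(g[::4,10:46:2],max_line_width=200))
E
```

```text
corners [[272, 105], [176, 125], [200, 215], [289, 198]]
[0.52186539 0.20982577] [0.1246 0.1262 0.1267 0.1252] [70.1 69.6 70.5 70.6]
minrect ((522.24365234375, 209.49244689941406), (128.29629516601562, 128.63294982910156), 70.84542083740234)
pin (np.float64(230.83333333333334), np.float64(171.6)) [[0.52242944 0.20932057 0.0667    ]]
[[145 147 136 112 111 107 100  77  61  91 153  63  86 106 110 111 111 147]
 [118 113  84  60  58  61  54  13  21  40  72  33  45  63  58  62  64 108]
 [ 62  62  56  59  61  20  18  31  53  44   5  10   9  58  58  61  58  63]
 [ 63  59  63  48  14  15  18  94 167 147  20  26   0  16  15  39  58  61]
 [ 62  61  23  13   0  14  13  97 167 146  18  25  10  23  12  24  25  57]
 [ 63  30  18  14  20  19  14  16  20  17  16  12   5  17  22  20  13  22]
 [ 58  15  15   8   4  13  21  21  18  16  15  16  12  21  21  21  23  20]
 [ 57  21  13  17  17  18  15  53  73  28  17  18   7  17  11  17  15  20]
 [ 60  45  20  10  16  13  76 154 156 156  18  10   8  10  19  16  21  42]
 [ 60  60  53  20  13  21  21  20  21  15  12   8  11  23  19  22  51  58]
 [104  59  60  39  35  19  16  23  17  26  16  15  18  37  66  61  61  58]
 [148 140  86  49  36  14  19  19  15  20  19   6  42  62  64  64  83 113]
 [148 146 126  89  80  15  10  17  21  23  21  20 107 113 118 139 148 146]
 [146 148  89  93  83  19  20  20  19  21  15  88 149 150 149 149 145 145]
 [147 148 149 151 149 146 146 145 145 144 146 146 145 145 147 146 148 144]]
```

```bash
python3 - <<'E'
from h import *
s=np.load('s1.npy',allow_pickle=True).item(); i=cv2.imread('pics/w1.png')
g=i[146:164,222:242].min(2).astype(float); y,x=np.nonzero(g>70); 
b=i[146:164,222:242].max(2); print(b[2:16])
w=g>90; y,x=np.nonzero(w); y=y+146;x=x+222; k=(y>149); mk=(x[k].mean(),y[k].mean()); print(mk,k.sum())
P=onz('wrist',[mk,(230.83,171.6)],.0664,s); d=P[1]-P[0]; print(P,np.degrees(np.arctan2(d[1],d[0])),np.linalg.norm(d))
m=(i[174:192,215:250].max(2)<40)
for r in range(4,18,2): 
    xs=np.nonzero(m[r])[0]; print(174+r,xs.min()+215,xs.max()+215)
for ang in (140,145,150,155): 
    a=np.radians(ang);c=np.array([.5224,.2094]);u=np.array([np.cos(a),np.sin(a)]);n=np.array([-u[1],u[0]])
    print(ang,proj('wrist',[np.r_[c+u*sx*.028+n*sy*.008,.066] for sx in(1,-1) for sy in (1,-1)],s).round(1).tolist())
E
```

```text
[[ 59  61  47  20  10  18  17  31  58  53  48  44   5   5   6  10  10   9
   37  58]
 [ 58  55  35  18   7  20  17  70 130 120 119 106  32  21  16  20   7  11
   25  44]
 [ 60  49  24  20  11   9  16  85 169 165 165 147  52   7  21  26  12   3
   11  17]
 [ 52  43  18  18  17  23  18  89 164 165 161 148  49  13  21  21  12   3
    8  13]
 [ 17  14  14  15  22  18  30  94 163 167 164 147  48  20  20  26   7   0
   18  16]
 [  5   7  15  13  15  20  26  95 167 164 164 145  50  17   9  20  14  13
   13  18]
 [ 19  11  12  10  19  19  31  97 164 166 166 148  48  17  19  19  11   4
   21  20]
 [ 14   2   8  15  19  11  34 100 164 164 164 146  43  23  11  16  19   7
   16  22]
 [  0   0  12  14  21  13  26  97 166 167 166 146  20  18  19  25   6  10
   15  23]
 [ 13   6  13   5   8  17  31  96 163 163 163 149  25  19  16  17  10   7
   19  29]
 [  5  10   4  11  21   9  32  94 154 159 166 145  16  23  20  20  12  11
   19  14]
 [  9  10  12  18  19  22  37  76 114 121 143 128  22  24  17  15   9   9
   15  17]
 [ 15  20   4  19  22  14  19  16  22  20  17  17   8  16  19  12   8   5
   14  17]
 [  5  12  11  20  19  26  18  19  21  16  16  21  22  21  16  19   7  16
   21  23]]
(np.float64(231.12765957446808), np.float64(154.5744680851064)) 47
[[0.50572422 0.22039695 0.0664    ]
 [0.52247495 0.20925333 0.0664    ]] -33.63429010694008 0.02011883329043365
178 220 244
180 221 241
182 220 238
184 223 238
186 224 238
188 225 237
190 225 236
140 [[227.1, 146.8], [241.0, 148.9], [221.4, 192.8], [234.6, 194.8]]
145 [[224.9, 147.1], [238.9, 148.1], [223.4, 193.6], [236.6, 194.5]]
150 [[222.8, 147.7], [236.8, 147.4], [225.4, 194.2], [238.7, 194.0]]
155 [[220.8, 148.4], [234.6, 146.9], [227.5, 194.6], [240.7, 193.3]]
```

Bar yaw is about -33.6°, so the jaws should sit at 56.4°. The knob axis is at (0.5224, 0.2094), which agrees with the lid centre. I'll descend to it.

Emit:
{"fn": "apply_moves", "kwargs": {"increments": [[0,-0.0185,-0.0245,-0.03,0,0,-2.5],[0,0,0,-0.05,0,0,0],[0,0,0,-0.05,0,0,0],[0,0,0,-0.03,0,0,0],[0,0,0,0,0,0,0]]}}

```text
clock: 2.82
tcp_pos: [0.5216, 0.2073, 0.0783]
orientation: [-89.9, 0.1, 56.2]
contact_force: [0.7, -0.0, 0.2]
opening: 0.0883
```

```bash
python3 - <<'E'
from h import *
s=env.observe(); i=env.capture('wrist'); cv2.imwrite('pics/w2.png',i); print(s['tcp_pos'],s['orientation'],s['contact_force'],proj('wrist',[[.5224,.2094,.0667]],s))
r=(i[...,2]>120)&(i[...,1]<60); r[:,:150]=0;r[:,330:]=0; y,x=np.nonzero(r); pin=(x.mean(),y.mean()); print(len(x),pin,onz('wrist',[pin],.0667,s))
E
```

```text
[0.52155038 0.20733122 0.07829968] [-89.89866041   0.10497244  56.24145613] [ 0.67322    -0.04068406  0.23166609] [[259.92109724 235.23220689]]
107 (np.float64(259.6448598130841), np.float64(235.82242990654206)) [[0.5226485  0.20902574 0.0667    ]]
```

View pics/w2.png

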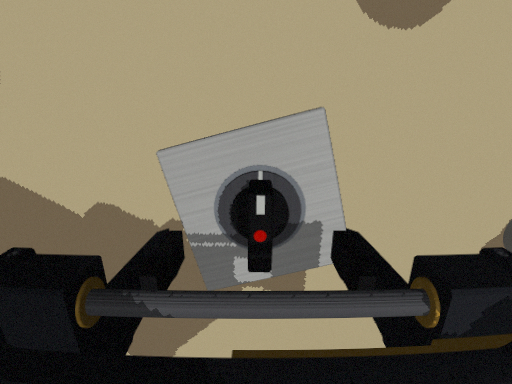

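The bar stands upright between the jaws, with the pin at (260,236) and the mark at (260,204). The pin measures (0.5226, 0.2090). I'll go down and grip.

Emit:
{"fn": "apply_moves", "kwargs": {"increments": [[0,0.001,0.0018,-0.03,0,0,0],[0,0,0,-0.011,0,0,0],[0,0,0,0,0,0,0],[255,0,0,0,0,0,0],[255,0,0,0,0,0,0],[255,0,0,0,0,0,0],[255,0,0,0,0,0,0],[255,0,0,0,0,0,0]]}}

```text
clock: 3.88
tcp_pos: [0.5234, 0.2101, 0.0377]
orientation: [-90.0, 0.0, 56.3]
contact_force: [-0.8, -0.9, -0.4]
opening: 0.0406
```

Emit:
{"fn": "apply_moves", "kwargs": {"increments": [[255,0,0,0,0,0,0],[255,0,0,0,0,0,0],[255,0,0,0,0,0,0],[255,0,0,0,0,0,0],[255,0,0,0,0,0,0]]}}

```text
clock: 4.5
tcp_pos: [0.5233, 0.2099, 0.0377]
orientation: [-90.0, 0.0, 56.3]
contact_force: [-2.2, -2.5, 2.6]
opening: 0.0157
```

Gripped, with the opening at 15.7 mm. I'll lift, turn about +27° towards the canister's yaw, and stop beside the canister to look.

Emit:
{"fn": "apply_moves", "kwargs": {"increments": [[255,0,0,0.01,0,0,0],[255,0,0,0.025,0,0,0],[255,0,0,0.035,0,0,2],[255,0,-0.01,0.04,0,0,4],[255,0.005,-0.02,0.04,0,0,4],[255,0.008,-0.03,0.03,0,0,4],[255,0.008,-0.03,0.02,0,0,4],[255,0.008,-0.03,0.01,0,0,4]]}}

```text
clock: 5.5
tcp_pos: [0.5527, 0.0895, 0.2491]
orientation: [-90.1, -0.0, 78.5]
contact_force: [1.2, -0.2, -4.3]
opening: 0.0153
```

Emit:
{"fn": "apply_moves", "kwargs": {"increments": [[255,0.005,-0.02,0,0,0,3],[255,0,-0.015,0,0,0,2.4],[255,0,-0.01,0,0,0,0],[255,0,-0.005,0,0,0,0],[255,0,0,0,0,0,0]]}}

```text
clock: 6.12
tcp_pos: [0.5574, 0.0403, 0.2477]
orientation: [-90.0, -0.0, 83.7]
contact_force: [0.4, 0.9, -4.7]
opening: 0.0155
```

```bash
python3 - <<'E'
from h import *
s=env.observe(); i=env.capture('wrist'); cv2.imwrite('pics/w3.png',i); print(s['tcp_pos'],s['orientation'],s['contact_force'],s['torque'],s['opening'],proj('wrist',[[.511,-.124,.14]],s)); np.save('s3.npy',s,allow_pickle=True)
for n in ('scene','side'): cv2.imwrite(f'pics/{n}3.png',env.capture(n))
E
```

```text
[0.55740027 0.04027764 0.24773079] [-8.99952758e+01 -1.32583408e-02  8.36738873e+01] [ 0.36652002  0.93214707 -4.74609487] [ 0.07922598 -0.13455366 -0.02021729] 0.01550871726562438 [[ 80.24794995 161.40778949]]
```

View pics/w3.png

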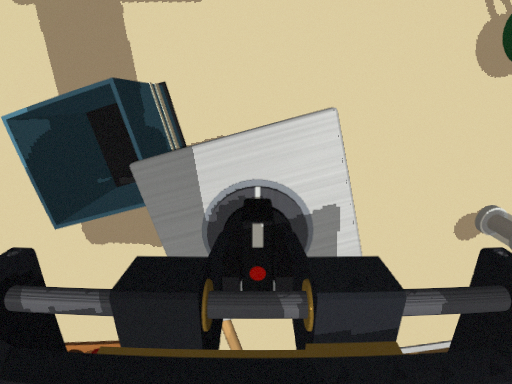

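The wrist view shows three rim corners at about (5,118), (113,79) and (55,228). The lid corners are at about (132,165) and (336,109). I'll fit lines to the edges.

```bash
cat >> h.py <<'E'
def edge(mask,a,b,tol=5):
    "fit line to mask contour points near segment a-b; returns two points on it"
    c=np.vstack(cv2.findContours(mask.astype(np.uint8),0,cv2.CHAIN_APPROX_NONE)[0])[:,0].astype(float)
    a,b=np.float64(a),np.float64(b); L=np.linalg.norm(b-a); u=(b-a)/L; t=(c-a)@u; d=(c-a)@[-u[1],u[0]]
    k=(abs(d)<tol)&(t>.08*L)&(t<.92*L); vx,vy,x,y=cv2.fitLine(np.float32(c[k]),cv2.DIST_HUBER,0,.01,.01).ravel()
    v=np.array([vx,vy])*np.sign(np.dot([vx,vy],u)); p=np.array([x,y]); return p-v*L/3,p+v*L/3
E
python3 - <<'E'
from h import *
s=np.load('s3.npy',allow_pickle=True).item(); i=cv2.imread('pics/w3.png'); h=cv2.cvtColor(i,cv2.COLOR_BGR2HSV)
m=(h[...,0]>85)&(h[...,0]<115)&(h[...,1]>60); m[:,190:]=0; m[245:]=0
m=cv2.morphologyEx(m.astype(np.uint8),cv2.MORPH_CLOSE,np.ones((9,9)))
def ln(mask,a,b,z):
    P=onz('wrist',edge(mask,a,b),z,s)[:,:2]; e=P[1]-P[0]; return P.mean(0),np.degrees(np.arctan2(e[1],e[0]))
l={n:ln(m,a,b,.14) for n,(a,b) in dict(left=((55,228),(5,118)),top=((5,118),(113,79)),bot=((55,228),(135,208))).items()}
for k,v in l.items(): print(k,v[0].round(4),round(v[1]%90,1),round(v[1],1))
# width between top and bot
a=np.radians(np.mean([l['top'][1],l['bot'][1]])); u=np.array([np.cos(a),np.sin(a)]); n=np.array([-u[1],u[0]])
print('width',(l['top'][0]-l['bot'][0])@n)
al=np.radians(np.mean([l['left'][1]-90,l['top'][1],l['bot'][1]]));
for off in (0,):
  c_n=((l['top'][0]+l['bot'][0])/2)@n; c_u=l['left'][0]@u+.06; print('centre',c_n*n+c_u*u)
print('corners px->', onz('wrist',[(5,118),(113,79),(55,228)],.14,s).round(4))
g=((h[...,1]<60)&(h[...,2]>60)).astype(np.uint8); g[:,:120]=0; g[:,375:]=0
zf=s['tcp_pos'][2]-.0377+.022
for a,b in (((132,165),(336,109)),((336,109),(358,240)),((132,165),(160,250))):
    P=ln(g,a,b,zf); print('lid edge',P[0].round(4),round(P[1]%90,1))
print('lid corners',onz('wrist',[(132,165),(336,109)],zf,s).round(4))
r=(i[...,2]>120)&(i[...,1]<60); r[:,:200]=0;r[:,320:]=0; y,x=np.nonzero(r); print('pin',onz('wrist',[(x.mean(),y.mean())],s['tcp_pos'][2]-.0377+.0667,s))
E
```

```text
left [ 0.5106 -0.184 ] 9.0 -171.0
top [ 0.4501 -0.1292] 8.3 98.3
bot [ 0.5694 -0.127 ] 8.2 98.2
width 0.11837259577189989
centre [ 0.50908601 -0.1236396 ]
corners px-> [[ 0.4609 -0.1879  0.14  ]
 [ 0.4431 -0.073   0.14  ]
 [ 0.5763 -0.1741  0.14  ]]
lid edge [0.4934 0.0336] 8.8
lid edge [0.5242 0.0999] 8.7
lid edge [ 0.5357 -0.0264] 9.2
lid corners [[ 0.5048 -0.0292  0.232 ]
 [ 0.486   0.0937  0.232 ]]
pin [[0.55751147 0.04091711 0.27673079]]
```

The canister centre is about (0.510, -0.124) with yaw 8.3° from three cameras. The held lid is at 8.8°, centred on the TCP within 1 mm. I'll move over the mouth.

Emit:
{"fn": "apply_moves", "kwargs": {"increments": [[255,-0.005,-0.015,0,0,0,0],[255,-0.008,-0.027,0,0,0,-0.5],[255,-0.009,-0.032,0,0,0,0],[255,-0.009,-0.032,0,0,0,0],[255,-0.008,-0.03,-0.01,0,0,0],[255,-0.006,-0.02,-0.02,0,0,0],[255,-0.002,-0.0085,-0.022,0,0,0],[255,0,0,0,0,0,0]]}}

```text
clock: 7.28
tcp_pos: [0.5094, -0.125, 0.1947]
orientation: [-89.8, -0.0, 83.1]
contact_force: [0.6, -0.2, -5.4]
opening: 0.0157
```

```bash
python3 - <<'E'
from h import *
s=env.observe(); print(s['tcp_pos'],s['orientation'],s['contact_force'])
a=env.capture('scene');b=env.capture('side')
cv2.imwrite('pics/scene4.png',a);cv2.imwrite('pics/side4.png',b)
c=lambda i,x,y:cv2.resize(i[y:y+100,x:x+80],(400,500),interpolation=cv2.INTER_CUBIC)
cv2.imwrite('pics/crop4.png',np.hstack([c(a,176,155),c(b,248,115)]))
E
```

```text
[ 0.50940285 -0.12502049  0.19470819] [-8.98396097e+01 -4.72373431e-02  8.31233409e+01] [ 0.58625127 -0.16857544 -5.40287241]
```

View pics/crop4.png

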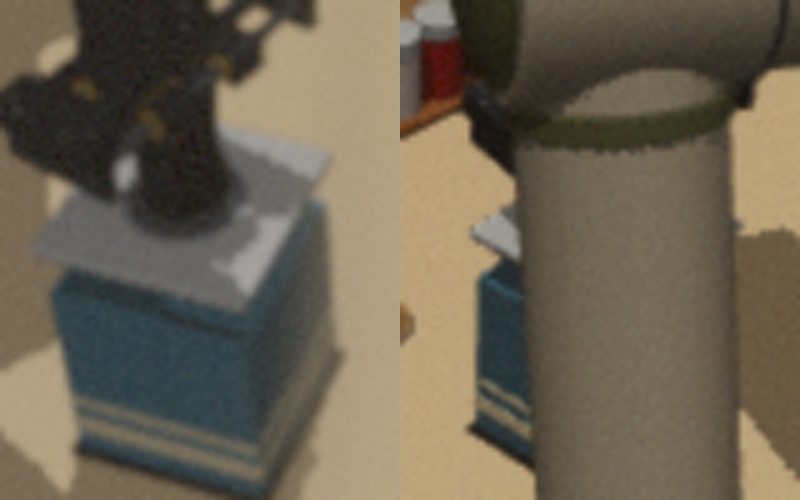

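In the scene crop the lid hovers over the mouth with flange corners at about (35,250), (248,308) and (330,155). The side view is blocked by the arm. I'll compare these with the rim corners from the same camera.

```bash
python3 - <<'E'
from h import *
def px(l,o): return (np.array(l,float)+.5)/5-.5+o
L=onz('scene',px([(35,250),(248,308),(330,155)],(176,155)),.179)[:,:2]
C=onz('scene',px([(55,157),(245,210),(325,68)],(176,182)),.14)[:,:2]
for P in (L,C):
    e=np.diff(P,axis=0); print((P[0]+P[2])/2,np.linalg.norm(e,axis=1),np.degrees(np.arctan2(e[:,1],e[:,0]))%90)
E
```

```text
[ 0.5127492  -0.12620925] [0.1262012  0.12373267] [7.81802573 9.53243863]
[ 0.51122479 -0.1232395 ] [0.1159804 0.1166391] [7.77755775 8.14524442]
```

The scene view puts the lid about 2 mm too far to -y, and the TCP readings agree on the direction. I'll shift +1.5 mm in y and lower gently, watching the force.

Emit:
{"fn": "apply_moves", "kwargs": {"increments": [[255,0,0.0015,-0.008,0,0,0],[255,0,0,-0.006,0,0,0],[255,0,0,-0.005,0,0,0],[255,0,0,0,0,0,0],[255,0,0,0,0,0,0]]}}

```text
clock: 8.0
tcp_pos: [0.5106, -0.1229, 0.1769]
orientation: [-90.0, 0.0, 83.2]
contact_force: [0.3, 0.9, -4.8]
opening: 0.0157
```

Emit:
{"fn": "apply_moves", "kwargs": {"increments": [[255,0,0,-0.003,0,0,0],[255,0,0,-0.002,0,0,0],[255,0,0,0,0,0,0],[255,0,0,0,0,0,0]]}}

```text
clock: 8.5
tcp_pos: [0.5105, -0.1229, 0.1718]
orientation: [-90.0, 0.0, 83.2]
contact_force: [-0.2, -0.6, -4.6]
opening: 0.0156
```

Emit:
{"fn": "apply_moves", "kwargs": {"increments": [[255,0,0,-0.0015,0,0,0],[255,0,0,-0.001,0,0,0],[255,0,0,0,0,0,0],[255,0,0,0,0,0,0]]}}

```text
clock: 9.0
tcp_pos: [0.5105, -0.1229, 0.1692]
orientation: [-90.0, 0.0, 83.2]
contact_force: [0.3, -0.2, -4.5]
opening: 0.0155
```

Emit:
{"fn": "apply_moves", "kwargs": {"increments": [[255,0,0,-0.001,0,0,0],[255,0,0,-0.001,0,0,0],[255,0,0,0,0,0,0],[255,0,0,0,0,0,0]]}}

```text
clock: 9.5
tcp_pos: [0.5105, -0.1229, 0.1672]
orientation: [-90.0, 0.0, 83.2]
contact_force: [0.2, -0.2, -4.9]
opening: 0.0155
```

Emit:
{"fn": "apply_moves", "kwargs": {"increments": [[255,0,0,-0.001,0,0,0],[255,0,0,-0.001,0,0,0],[255,0,0,0,0,0,0],[255,0,0,0,0,0,0]]}}

```text
clock: 10.0
tcp_pos: [0.5105, -0.1229, 0.1652]
orientation: [-90.0, 0.0, 83.2]
contact_force: [-0.6, -0.7, -4.7]
opening: 0.0159
```

Emit:
{"fn": "apply_moves", "kwargs": {"increments": [[255,0,0,-0.001,0,0,0],[255,0,0,0,0,0,0],[255,0,0,-0.0006,0,0,0],[255,0,0,0,0,0,0],[255,0,0,0,0,0,0]]}}

```text
clock: 10.62
tcp_pos: [0.5105, -0.1229, 0.1638]
orientation: [-90.0, 0.0, 83.2]
contact_force: [-0.4, 0.3, -3.5]
opening: 0.0158
```

Emit:
{"fn": "apply_moves", "kwargs": {"increments": [[255,0,0,-0.0004,0,0,0],[255,0,0,0,0,0,0],[255,0,0,0,0,0,0]]}}

```text
clock: 11.0
tcp_pos: [0.5106, -0.1229, 0.1637]
orientation: [-90.0, 0.0, 83.2]
contact_force: [-2.2, 0.4, 3.6]
opening: 0.0158
```

Contact came at the predicted seat height (TCP 0.1637), so the flange is on the rim. I'll ease the preload, then read the baseline torque and pin position.

Emit:
{"fn": "apply_moves", "kwargs": {"increments": [[255,0,0,0.0003,0,0,0],[255,0,0,0,0,0,0],[255,0,0,0,0,0,0]]}}

```text
clock: 11.38
tcp_pos: [0.5105, -0.1229, 0.1637]
orientation: [-90.0, 0.0, 83.2]
contact_force: [-1.5, 2.0, 3.5]
opening: 0.016
```

```bash
cat > m.py <<'E'
from h import *
import sys
T=[];F=[];Y=[];p=[]
for k in range(3):
    s=env.observe(); T.append(s['torque']);F.append(s['contact_force']);Y.append(s['orientation'][2])
    i=env.capture('wrist').astype(float); w=np.clip(i[...,2]-i[...,1]-40,0,None); w[:230]=0;w[310:]=0;w[:,:225]=0;w[:,290:]=0
    yy,xx=np.mgrid[:384,:512]; p.append([(w*xx).sum()/w.sum(),(w*yy).sum()/w.sum(),(w>20).sum()])
print('t %.2f yaw %.2f Tz'%(s['clock'],np.mean(Y)),np.round([t[2] for t in T],3),'T',np.mean(T,0).round(3),'F',np.mean(F,0).round(1),'pin',np.mean(p,0).round(2),'tcp',s['tcp_pos'].round(4),'op',round(s['opening'],4))
if len(sys.argv)>1: cv2.imwrite(sys.argv[1],i); print(s['qpos'].round(1))
E
python3 m.py pics/w5.png
```

```text
t 11.47 yaw 83.20 Tz [ 0.003 -0.016 -0.042] T [ 0.174  0.157 -0.018] F [-2.2  1.1  3.3] pin [257.14 273.11 182.  ] tcp [ 0.5106 -0.1229  0.1636] op 0.0158
[ -26.3   22.    91.9   -0.    66.1 -109.5][ WARN:0@2.142] global loadsave.cpp:1063 imwrite_ Unsupported depth image for selected encoder is fallbacked to CV_8U.
```

View pics/w5.png

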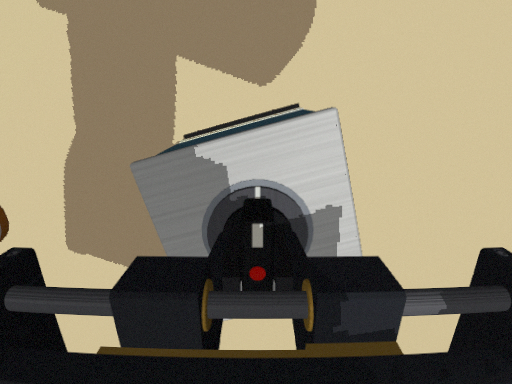

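The lid sits over the canister, with the pin at (257,273) and Tz near 0. I'll turn clockwise in small steps, watching torque and pin.

Emit:
{"fn": "apply_moves", "kwargs": {"increments": [[255,0,0,0,0,0,-2.5],[255,0,0,0,0,0,-2.5],[255,0,0,0,0,0,0]]}}

```text
clock: 11.9
tcp_pos: [0.5105, -0.1229, 0.1636]
orientation: [-90.0, 0.0, 78.2]
contact_force: [-1.0, -0.2, 4.1]
opening: 0.0162
```

```bash
python3 m.py
```

```text
t 12.00 yaw 78.24 Tz [-0.035  0.039  0.016] T [0.145 0.061 0.007] F [-0.9  0.4  4.3] pin [257.16 273.16 181.33] tcp [ 0.5106 -0.1229  0.1637] op 0.0158
```

Emit:
{"fn": "apply_moves", "kwargs": {"increments": [[255,0,0,0,0,0,-2.5],[255,0,0,0,0,0,-2.5],[255,0,0,0,0,0,0]]}}

```text
clock: 12.42
tcp_pos: [0.5105, -0.1229, 0.1636]
orientation: [-90.0, 0.0, 73.2]
contact_force: [-1.3, 0.4, 4.9]
opening: 0.0155
```

```bash
python3 m.py
```

```text
t 12.53 yaw 73.26 Tz [-0.009  0.008  0.033] T [0.161 0.071 0.011] F [-1.3  0.4  5.1] pin [257.11 273.2  182.33] tcp [ 0.5105 -0.1229  0.1636] op 0.0156
```

Emit:
{"fn": "apply_moves", "kwargs": {"increments": [[255,0,0,0,0,0,-2.5],[255,0,0,0,0,0,-2.5],[255,0,0,0,0,0,0]]}}

```text
clock: 12.95
tcp_pos: [0.5106, -0.1229, 0.1636]
orientation: [-90.0, -0.0, 68.2]
contact_force: [-0.9, 0.7, 5.0]
opening: 0.0157
```

```bash
python3 m.py
```

```text
t 13.05 yaw 68.25 Tz [0.055 0.024 0.067] T [0.165 0.062 0.049] F [-0.9  0.8  5. ] pin [257.14 273.23 180.67] tcp [ 0.5106 -0.1229  0.1636] op 0.0156
```

Emit:
{"fn": "apply_moves", "kwargs": {"increments": [[255,0,0,0,0,0,-2.5],[255,0,0,0,0,0,-2.5],[255,0,0,0,0,0,0]]}}

```text
clock: 13.48
tcp_pos: [0.5106, -0.1229, 0.1636]
orientation: [-90.0, -0.0, 63.2]
contact_force: [-0.9, 1.0, 5.8]
opening: 0.0155
```

```bash
python3 m.py
```

```text
t 13.57 yaw 63.25 Tz [ 0.009  0.028 -0.011] T [0.166 0.03  0.009] F [-1.2  1.1  5.7] pin [257.13 273.24 179.33] tcp [ 0.5106 -0.1229  0.1636] op 0.0157
```

Emit:
{"fn": "apply_moves", "kwargs": {"increments": [[255,0,0,0,0,0,-2.5],[255,0,0,0,0,0,-2.5],[255,0,0,0,0,0,0]]}}

```text
clock: 14.0
tcp_pos: [0.5106, -0.1229, 0.1636]
orientation: [-90.0, -0.0, 58.2]
contact_force: [-0.9, 0.5, 4.9]
opening: 0.0157
```

```bash
python3 m.py
```

```text
t 14.10 yaw 58.25 Tz [-0.055  0.045 -0.025] T [ 0.161  0.036 -0.011] F [-1.1  0.7  5.5] pin [256.73 273.11 181.  ] tcp [ 0.5106 -0.1229  0.1636] op 0.0157
```

Emit:
{"fn": "apply_moves", "kwargs": {"increments": [[255,0,0,0,0,0,-2.5],[255,0,0,0,0,0,-2.5],[255,0,0,0,0,0,0]]}}

```text
clock: 14.52
tcp_pos: [0.5106, -0.1229, 0.1636]
orientation: [-90.0, -0.0, 53.2]
contact_force: [-0.9, 0.8, 4.8]
opening: 0.0163
```

```bash
python3 m.py
```

```text
t 14.62 yaw 53.25 Tz [-0.054  0.056  0.007] T [ 0.161 -0.004  0.003] F [-1.3  0.6  5.4] pin [256.64 273.37 181.67] tcp [ 0.5106 -0.1229  0.1636] op 0.0157
```

Emit:
{"fn": "apply_moves", "kwargs": {"increments": [[255,0,0,0,0,0,-2.5],[255,0,0,0,0,0,-2.5],[255,0,0,0,0,0,0]]}}

```text
clock: 15.05
tcp_pos: [0.5106, -0.1229, 0.1636]
orientation: [-90.0, -0.0, 48.3]
contact_force: [-1.3, 0.2, 5.2]
opening: 0.0155
```

```bash
python3 m.py
```

```text
t 15.15 yaw 48.28 Tz [-0.037 -0.006  0.011] T [ 0.149 -0.033 -0.011] F [-0.8  0.7  5.2] pin [256.8  273.9  183.67] tcp [ 0.5106 -0.1229  0.1636] op 0.016
```

Emit:
{"fn": "apply_moves", "kwargs": {"increments": [[255,0,0,0,0,0,-2.5],[255,0,0,0,0,0,-2.5],[255,0,0,0,0,0,0]]}}

```text
clock: 15.58
tcp_pos: [0.5106, -0.1229, 0.1636]
orientation: [-90.0, -0.0, 43.3]
contact_force: [-0.3, 1.3, 5.0]
opening: 0.0154
```

```bash
python3 m.py pics/w6.png 2>/dev/null
```

```text
t 15.68 yaw 43.28 Tz [-0.015  0.016 -0.01 ] T [ 0.194 -0.02  -0.003] F [-0.5  1.2  4.8] pin [257.22 274.23 185.33] tcp [ 0.5106 -0.1229  0.1636] op 0.0155
[-26.3  22.   91.9   0.   66.1 -69.6]
```

```bash
python3 - <<'E'
from h import *
s=env.observe(); b=s['tcp_pos']
for d in (0,.001,.003): 
    P=[b[0],b[1],b[2]+.029+d]; print(d,proj('wrist',[P],s))
E
```

```text
0 [[256.45279805 273.77801578]]
0.001 [[256.44794065 274.97218432]]
0.003 [[256.43803032 277.40942119]]
```

View pics/w6.png

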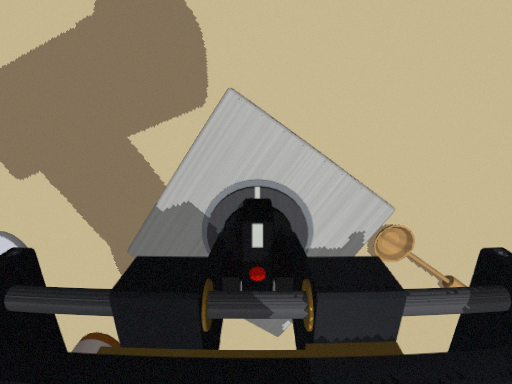

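The lid kept its place relative to the canister while the tool turned 40°, and the knob follows the jaws. Torque is still at the free-running level and the pin change is ambiguous (+1 px), so I'll use smaller steps.

Emit:
{"fn": "apply_moves", "kwargs": {"increments": [[255,0,0,0,0,0,-1.5],[255,0,0,0,0,0,-1.5],[255,0,0,0,0,0,0]]}}

```text
clock: 16.1
tcp_pos: [0.5106, -0.1228, 0.1636]
orientation: [-90.0, -0.0, 40.3]
contact_force: [-1.1, 2.1, 4.6]
opening: 0.0163
```

```bash
python3 m.py
```

```text
t 16.20 yaw 40.28 Tz [ 0.052 -0.004  0.056] T [0.18  0.004 0.035] F [-0.6  1.6  4.8] pin [257.29 274.27 187.33] tcp [ 0.5106 -0.1229  0.1636] op 0.0156
```

Emit:
{"fn": "apply_moves", "kwargs": {"increments": [[255,0,0,0,0,0,-1.5],[255,0,0,0,0,0,-1.5],[255,0,0,0,0,0,0]]}}

```text
clock: 16.62
tcp_pos: [0.5106, -0.1229, 0.1636]
orientation: [-90.0, -0.0, 37.3]
contact_force: [-1.2, 1.3, 4.9]
opening: 0.0159
```

```bash
python3 m.py
```

```text
t 16.73 yaw 37.26 Tz [-0.019  0.021  0.052] T [ 0.163 -0.039  0.018] F [-1.1  0.4  5.1] pin [257.11 274.16 186.  ] tcp [ 0.5106 -0.1229  0.1636] op 0.0156
```

The pin has stopped changing, so that was a sideways settle. Still free-running.

Emit:
{"fn": "apply_moves", "kwargs": {"increments": [[255,0,0,0,0,0,-2],[255,0,0,0,0,0,-2],[255,0,0,0,0,0,0]]}}

```text
clock: 17.15
tcp_pos: [0.5106, -0.1228, 0.1636]
orientation: [-90.0, -0.0, 33.3]
contact_force: [-1.0, 0.4, 4.4]
opening: 0.0156
```

```bash
python3 m.py
```

```text
t 17.25 yaw 33.27 Tz [0.024 0.028 0.017] T [ 0.147 -0.056  0.023] F [-0.7  0.6  5. ] pin [257.04 273.93 184.33] tcp [ 0.5106 -0.1229  0.1636] op 0.0157
```

Emit:
{"fn": "apply_moves", "kwargs": {"increments": [[255,0,0,0,0,0,-2],[255,0,0,0,0,0,-2],[255,0,0,0,0,0,0]]}}

```text
clock: 17.68
tcp_pos: [0.5106, -0.1228, 0.1637]
orientation: [-90.0, -0.0, 29.3]
contact_force: [-0.3, 0.8, 4.7]
opening: 0.0159
```

```bash
python3 m.py
```

```text
t 17.77 yaw 29.29 Tz [0.047 0.041 0.034] T [ 0.165 -0.079  0.041] F [-0.   1.   5.3] pin [257.14 273.97 184.67] tcp [ 0.5106 -0.1229  0.1636] op 0.016
```

Emit:
{"fn": "apply_moves", "kwargs": {"increments": [[255,0,0,0,0,0,-2],[255,0,0,0,0,0,-2],[255,0,0,0,0,0,0]]}}

```text
clock: 18.2
tcp_pos: [0.5106, -0.1228, 0.1636]
orientation: [-90.0, -0.0, 25.3]
contact_force: [0.5, 1.1, 4.9]
opening: 0.0159
```

```bash
python3 m.py
```

```text
t 18.30 yaw 25.29 Tz [ 0.038  0.035 -0.01 ] T [ 0.174 -0.074  0.021] F [-0.2  1.   5.5] pin [257.17 273.54 183.  ] tcp [ 0.5106 -0.1229  0.1636] op 0.0155
```

Emit:
{"fn": "apply_moves", "kwargs": {"increments": [[255,0,0,0,0,0,-2],[255,0,0,0,0,0,-2],[255,0,0,0,0,0,0]]}}

```text
clock: 18.73
tcp_pos: [0.5106, -0.1228, 0.1636]
orientation: [-90.0, -0.0, 21.3]
contact_force: [-0.5, 1.6, 5.5]
opening: 0.0159
```

```bash
python3 m.py
```

```text
t 18.82 yaw 21.27 Tz [0.002 0.074 0.037] T [ 0.202 -0.046  0.038] F [-0.5  0.9  5.2] pin [257.19 273.52 180.67] tcp [ 0.5107 -0.1228  0.1636] op 0.0157
```

Emit:
{"fn": "apply_moves", "kwargs": {"increments": [[255,0,0,0,0,0,-1.5],[255,0,0,0,0,0,-1.5],[255,0,0,0,0,0,0]]}}

```text
clock: 19.25
tcp_pos: [0.5107, -0.1229, 0.1636]
orientation: [-90.0, -0.0, 18.3]
contact_force: [0.4, 0.7, 4.8]
opening: 0.0161
```

```bash
python3 m.py
```

```text
t 19.35 yaw 18.27 Tz [0.092 0.162 0.181] T [ 0.184 -0.139  0.145] F [-0.2  1.2  5. ] pin [257.27 273.82 185.33] tcp [ 0.5106 -0.1229  0.1636] op 0.0156
```

Emit:
{"fn": "apply_moves", "kwargs": {"increments": [[255,0,0,0,0,0,-1.5],[255,0,0,0,0,0,-1.5],[255,0,0,0,0,0,0]]}}

```text
clock: 19.77
tcp_pos: [0.5106, -0.1229, 0.1636]
orientation: [-90.0, -0.0, 15.3]
contact_force: [0.4, 0.8, 4.8]
opening: 0.0157
```

```bash
python3 m.py
```

```text
t 19.88 yaw 15.27 Tz [0.215 0.199 0.187] T [ 0.222 -0.153  0.2  ] F [0.1 1.  4.9] pin [257.14 274.59 187.33] tcp [ 0.5106 -0.1229  0.1636] op 0.0159
```

It's tight: Tz rose to 0.2 and the pin has begun to rise. The tight point is at about yaw 20.5°, so the notch should be near yaw 0.5°. Going on.

Emit:
{"fn": "apply_moves", "kwargs": {"increments": [[255,0,0,0,0,0,-2],[255,0,0,0,0,0,-2],[255,0,0,0,0,0,-1],[255,0,0,0,0,0,0]]}}

```text
clock: 20.42
tcp_pos: [0.5106, -0.1229, 0.1636]
orientation: [-90.0, -0.0, 10.2]
contact_force: [0.0, 1.3, 4.2]
opening: 0.0159
```

```bash
python3 m.py
```

```text
t 20.52 yaw 10.23 Tz [-0.056 -0.06   0.035] T [ 0.211 -0.166 -0.027] F [0.4 1.2 4.6] pin [257.29 277.13 197.  ] tcp [ 0.5107 -0.1228  0.1636] op 0.0159
```

Emit:
{"fn": "apply_moves", "kwargs": {"increments": [[255,0,0,0,0,0,-2],[255,0,0,0,0,0,-2],[255,0,0,0,0,0,0]]}}

```text
clock: 20.95
tcp_pos: [0.5107, -0.1228, 0.1636]
orientation: [-90.0, -0.0, 6.2]
contact_force: [0.7, 0.9, 5.0]
opening: 0.0161
```

```bash
python3 m.py
```

```text
t 21.05 yaw 6.23 Tz [-0.005  0.02   0.031] T [ 0.171 -0.187  0.015] F [0.3 1.1 5. ] pin [257.08 277.31 194.67] tcp [ 0.5107 -0.1228  0.1636] op 0.0155
```

The click is done: the pin has risen 3.7 px, about 3 mm, and torque is back to about 0. Now I'll release and withdraw straight up.

Emit:
{"fn": "apply_moves", "kwargs": {"increments": [[0,0,0,0,0,0,0],[0,0,0,0,0,0,0],[0,0,0,0,0,0,0],[0,0,0,0,0,0,0],[0,0,0,0,0,0,0],[0,0,0,0,0,0,0],[0,0,0,0,0,0,0],[0,0,0,0,0,0,0]]}}

```text
clock: 22.1
tcp_pos: [0.5105, -0.1229, 0.1636]
orientation: [-90.0, -0.0, 6.2]
contact_force: [1.0, -0.0, 0.1]
opening: 0.088
```

```bash
python3 m.py
```

```text
t 22.20 yaw 6.20 Tz [-0.046  0.009  0.   ] T [-0.02  -0.108 -0.012] F [ 0.1 -0.1 -0.2] pin [257.47 277.47 193.  ] tcp [ 0.5105 -0.1229  0.1635] op 0.0881
```

Emit:
{"fn": "apply_moves", "kwargs": {"increments": [[0,0,0,0.02,0,0,0],[0,0,0,0.04,0,0,0],[0,0,0,0.04,0,0,0],[0,-0.01,0,0.03,0,0,0],[0,-0.05,0,0,0,0,0],[0,-0.05,0,0,0,0,0],[0,0,0,0,0,0,0],[0,0,0,0,0,0,0]]}}

```text
clock: 23.25
tcp_pos: [0.4009, -0.1231, 0.2938]
orientation: [-90.0, -0.0, 6.2]
contact_force: [0.6, -0.3, 0.4]
opening: 0.0883
```

```bash
python3 - <<'E'
from h import *
s=env.observe(); w=env.capture('wrist');a=env.capture('scene');b=env.capture('side')
for n,i in (('wrist',w),('scene',a),('side',b)): cv2.imwrite(f'pics/{n}9.png',i)
np.save('s9.npy',s,allow_pickle=True); print(s['clock'],s['tcp_pos'],s['orientation'],s['opening'])
c=lambda i,x,y:cv2.resize(i[y:y+75,x:x+100],(400,300),interpolation=cv2.INTER_CUBIC)
cv2.imwrite('pics/f9.png',np.vstack([np.hstack([cv2.resize(w,(400,300)),c(a,166,160)]),np.hstack([cv2.resize(a,(400,300)),c(b,238,130)])]))
E
```

```text
23.25 [ 0.40094009 -0.12305783  0.29381793] [-9.00279695e+01 -4.59566412e-02  6.18791889e+00] 0.08825081483739898
```

View pics/f9.png

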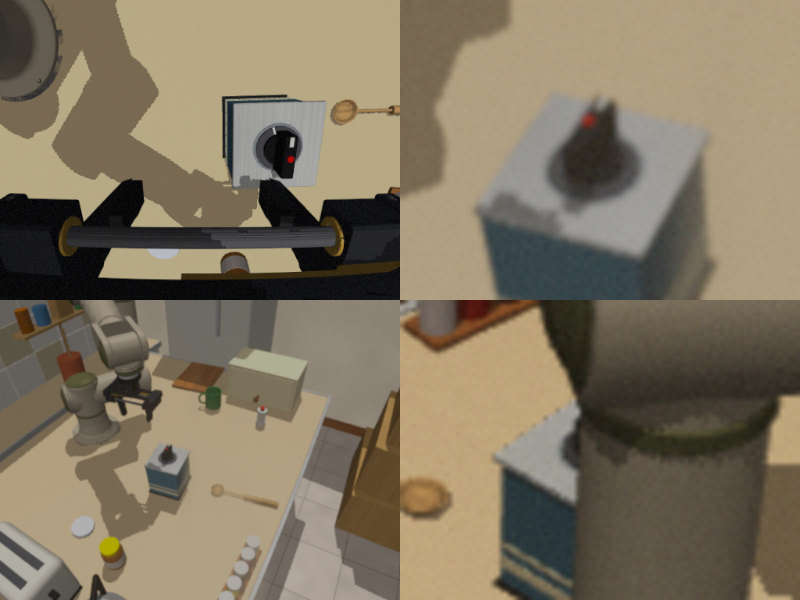

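The lid sits flush on the rim, the knob is free and the other items are where they were. One last check of pin height and flange level before handing in.

```bash
python3 - <<'E'
from h import *
s=np.load('s9.npy',allow_pickle=True).item()
def red(n,x0,x1,y0,y1):
    i=cv2.imread(f'pics/{n}9.png').astype(float); w=np.clip(i[...,2]-i[...,1]-40,0,None)[y0:y1,x0:x1]; yy,xx=np.mgrid[y0:y1,x0:x1]; return (w*xx).sum()/w.sum(),(w*yy).sum()/w.sum()
pw=red('wrist',340,400,180,225); ps=red('scene',205,225,180,200); print(pw,ps,two('wrist',pw,'scene',ps,s),'expect z .1957 (126+66.7+3)')
i=cv2.imread('pics/wrist9.png');h=cv2.cvtColor(i,cv2.COLOR_BGR2HSV); g=((h[...,1]<50)&(h[...,2]>90)).astype(np.uint8); g[:,:285]=0;g[:,430:]=0;g[:115]=0;g[245:]=0
c=max(cv2.findContours(g,0,1)[0],key=cv2.contourArea); Q=onz('wrist',c[:,0],.148,s)[:,:2].astype(np.float32)*1000; print('flange if top at 148mm:',cv2.minAreaRect(Q))
print(env.finish_job())
E
```

```text
(np.float64(371.7802533190905), np.float64(203.72607965817184)) (np.float64(212.7295918367347), np.float64(189.64795918367346)) (array([ 0.51124854, -0.12214036,  0.1946662 ]), np.float64(0.001084307155798559)) expect z .1957 (126+66.7+3)
flange if top at 148mm: ((509.794677734375, -121.730712890625), (127.95099639892578, 127.93551635742188), 8.3345365524292)
the job is handed in; nothing more can be done
None
```

The canister is closed and the job is handed in at about 23 s on the robot's clock. I lifted the lid by its knob and lowered it into the mouth. It touched down at the predicted seated height, with about 10 N at most on the rim. I then turned the knob clockwise 77° in small steps. It went tight after about 63°, and I stopped after one click, released it and backed away.

- **Lid home:** measured as if its top were at the seated height of 148 mm, the flange came out 128.0 × 127.9 mm at 8.3°, matching the canister's angle. Its centre is within about 2 mm of the canister's.
- **One click:** torque rose to about 0.2 N m and fell back to about zero. Up to release, the pin had risen about 3.7 to 4 px in the wrist camera, or roughly 3.1 to 3.3 mm; one click should give 3 mm.
- **Small disagreements:** triangulating the pin from two views after release gave 194.7 mm, against 195.7 mm expected; the calibration is good to about 2 mm. The torque fell and the pin reached its full height a few degrees earlier than I had calculated, probably because the lid has a little rotational play in the mouth. Earlier, the pin appeared to shift about 1 px with no rise in torque; I took that as the lid settling sideways.
- **Other items:** I did not touch the mug, spoon, tin lid, toothpicks or honey, and none looks moved in the final picture (checked by eye only).

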